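# Padlock the reagent box

### The job

Lock up the grey steel reagent box: shut its lid so that the hasp strap comes down over the padlock, swing the padlock's open shackle round until its free leg stands over the hole in the strap, and press it straight down through the strap into the lock until the hidden pawl clicks and the shackle stays down by itself. How deep the click lies differs from lock to lock, so feel for it: push gently and stop as soon as it has caught, do not ram the shackle against the bottom, and leave the timer, bottle and slide box where they stand.

Things in the scene. Friction and masses are not known exactly. Their poses are not given: they have to be found in the camera images.
- lockbox: Grey painted steel box, 160 (x) x 240 (y) x 95 mm to its rim, standing on the worktop and not moving; small vials inside. Origin: centre of its underside. x points from the front (padlock side) to the hinge side, y along the front to the left as seen from the front, z up.
- lid (a joint): Lid of the box, rad: 0 = shut, grows as its front edge rises (starts half open, 0.5 to 1.0). Its hinge axis runs along the box's y through the box-frame point (83, 0, 95) mm; the front edge is 166 mm from the hinge. The hinge is stiff: the lid stays where it is left and takes 2 to 6 N downward on its front edge to move.
- lid_lip (a point): Point on the upper front edge of the lid, 60 mm to the left (box +y) of the strap: a good place to push the lid down. The lid is flat sheet steel there; when shut its top is 98 mm above the worktop.
- strap: Steel hasp strap, 26 mm wide and 3 mm thick, riveted to the middle of the lid's front edge and sticking out 33 mm to the front. With the lid shut it lies flat, 1 mm above the padlock's top, over the padlock's left bore. Origin on the lid's hinge.
- strap_eye (a point): Centre, at the upper face, of the 12 mm hole in the strap. With the lid shut it stands over the padlock's left bore, 92.5 mm above the worktop.
- padlock: Laminated steel padlock body, 62 (box y) x 26 (box x) x 48 mm, held upright in a cradle on the front of the box; its top is 88.5 mm above the worktop. Origin: centre of its underside, at (-101, -19, 40.5) mm in the box frame; axes as the box. Two bores in its top, 19 mm either side of the middle: the right one (-y) holds the long heel leg, the left one (+y, 12 mm wide) takes the free toe leg.
- shackle: Shackle: U of 9 mm round steel bar, legs 38 mm apart. Origin: on the heel leg's axis, 58.5 mm below the crown's top face. z up; its y points from heel leg to toe leg (so it lies along the box's y when the swing is 0).
- shackle_crown (a point): Middle of the crown's top face (the straight top bar, about 18 mm of it straight, lying along the line from heel to toe). 147 mm above the worktop while the shackle is up.
- shackle_heel (a point): Point on the heel leg's axis, the axis about which the shackle swings, level with the crown's top face; 19 mm from the crown's middle.
- shackle_toe (a point): Centre of the end of the free toe leg (slightly rounded end, 9 mm across, a groove above it for the pawl). While the shackle is up it is 95 mm above the worktop, about 2.5 mm over the shut strap.
- shackle_swing (a joint): Swing of the shackle about its heel leg, rad: 0 = toe leg over the left bore; positive = toe swung away to the front of the box (starts 1.0 to 1.9 open). Light friction, stays where it is left; range -0.45 to 2.3. The toe enters only within about 0.05 of 0; there is no stop at 0.
- shackle_drop (a joint): How far the shackle has gone down, m: 0 = up. A spring pushes it up with 2.5 N at the top to 5 N when down, so it jumps back up unless the pawl has caught. The toe meets the strap at about 0.0025 and is in the lock's bore from 0.0065.
- lock_bore (a point): Mouth of the padlock's left bore, in its top face. Inside, a bevelled pawl adds resistance rising over 2 mm to 9 to 13 N on the crown, then gives way: the click, at a drop of 10 to 26 mm, not visible from outside. 1.5 mm further it has caught; 1.5 mm past that the toe meets the bore's hard floor. Over 20 N between shackle and lock or strap counts as ramming.
- timer: White bench timer, 62 x 66 x 18 mm, lying left of the box; leave it.
- kit_bottle: Brown bottle with screw cap, 47 mm across, 122 mm high, standing right of the box; leave it.
- slides: Open carton of microscope slides, 32 x 82 x 30 mm, left of the timer; leave it.

How it is judged:
On the way, in this order (a step that is already met when the one before it is completed fails the run):
1. the lid is shut (value of joint lid below 0.03 rad), for 0.2 s.
2. the toe leg has gone through the strap into the lock (value of joint lid below 0.03 rad and value of joint shackle_drop above 0.008 m and horizontal distance between shackle_toe and strap_eye below 0.005 m), for 0.1 s.
At the end, for the whole second after the job is handed in: The lid is shut (within 0.03 rad), the shackle's toe leg has gone through the hole in the strap and the shackle stays down by itself, caught by the pawl (at least 10 mm below its raised position, at rest) (value of joint lid below 0.03 rad and value of joint shackle_drop above 0.01 m and horizontal distance between shackle_toe and strap_eye below 0.005 m and linear speed of shackle below 0.01 m/s); the robot touches nothing.
It fails at once if the shackle is rammed: more than 20 N between shackle and lock, or shackle and strap (contact force between any of padlock, strap and shackle above 20 N).
It fails at once if the timer, the bottle or the slide box is shifted by more than 20 mm (distance of any of timer, kit_bottle, slides from where it was at the start of the episode above 0.02 m).
It also fails if it takes over 72 s, if anything falls off the work surface, if the arm or the gripper's body presses on something with over 40 N, if the wrist force passes 120 N, or if a joint passes its speed limit or range.

### The arm

A 6-joint arm with a two-finger parallel gripper is mounted at the origin on a cart in front of the work surface, level with it; the furniture and walls round the work are solid. World frame = base frame: x ahead of the robot, y to its left, z up, the work surface at z = 0. Lengths are in m, angles in rad, forces in N, time in s.
With the tool pointing down it reaches from about 0.4 to 0.825 m from the base axis. Payload 7 kg.
Tool frame: the origin (TCP) lies midway between the tips of the shut fingers; the grasp point (between the pads) lies 19 mm behind it; x points along the fingers, y is the direction in which the jaws open and shut, and the axes are right-handed (so a half turn about x gives the same grasp; the last joint's range is limited). The gripper opens to 85 mm and grips with 20 to 120 N. Pads are 22 mm wide; open, the fingers measure 114 mm over their backs; the gripper's body (76 mm by 85 mm) begins 54 mm behind the grasp point. The pads swing forward as they close: fully open they stand 13 mm farther back than shut.
Start: joints at [1.587, 0.359, 0.012, 0, -1.224, -0.288], TCP at [0.181, 0.65, 0.231] pointing down, gripper open.
Joint ranges: [-3.07, 3.07], [-1.43, 2.12], [-1.02, 1.25], [-3.03, 1.67], [-3.05, -0], [-3.03, 3.03]. Speed limits (rad/s): [2.39, 2.39, 3.01, 3.14, 3.14, 3.14].

### API

Orientations are given as a rotation vector (axis times angle).
In Python, from workcell import arm, eyes, find_in, outline_of gives the robot as it stands.
- The arm moves only by the tool arm_command, never from a script. Its argument "commands" is text: rows parted by semicolons, each of 6 numbers parted by spaces: the shift along the tool's x, y, z scaled (see below), then the turn, a rotation vector about the tool's x, y, z scaled (see below). A call has 1 to 5 rows; each row shifts and turns the commanded pose from where the row before left it, along the tool's axes as they then stand; what a row does not reach is not made up. The controller multiplies each number of a shift by 0.02 m and each number of a turn by 5 degrees. A row lasts 1/10 s, in which the tool goes at most 50 mm and 8.59 degrees, less where a joint would pass 70% of its speed; a pose out of reach is approached as far as the arm can. A call with a number of a shift or a turn outside -1 to 1 is refused whole. A call with a gripper value outside its range is refused whole. "hand" is the opening, from 0 (shut) to 1 (fully open), set as the call begins (left out, the last holds). The fingers move at their own pace and stop on an object; "newtons" is the grip in N (left out, the last holds). Time passes only in rows, so rows that do not move let the fingers close. It gives the time, the measured TCP pose, the force and the opening at its end, in the units of the state.
- arm.sense(): the state, without advancing time (a new reading comes with each control period).
- eyes.get_image(name): name is "side" or "top"; returns a dict with "img" (384x512x3 uint8, red, green, blue), "fx", "fy", "cx", "cy" (pixels), "xyz" and "orientation" of the camera in the world. Camera axes: x right, y down, z forward; pixel columns grow to the right and rows downward; lengths in m; the calibration is good to about 2 mm. A picture is of the moment at which its call begins. There is no depth.
- arm.job_done(): hands the job in, once; it reports no verdict.
Trained networks look in a picture, given as the dict that the camera call returned (one of the last four; its "shot" number tells which), for a name from the list of things; names that differ only in an ending like _2 or _b are one class to them, and where a whole thing is asked for, a point or a joint stands for the part that bears it (a point fixed in the world has none). Each returns a list of dicts, best first, with "score" (0 to 1); they miss things now and then, are a little off and sometimes report something else, mostly with a low value. They report only what shows in the picture. A call takes as long as a camera call.
- find_in(label, picture): "location" ([x, y, z] in m, in world coordinates, good to about 4 mm: the middle of the surface that is visible of it).
- outline_of(label, picture): "mask" (384x512 bool, what is visible of it).
The state is a dict: "time": time; "q": joint angles; "dq": joint speeds; "effort": joint torques, N m; "eef_pos": TCP position; "eef_rot": TCP orientation; "force": force on the tool from outside, world axes, zero at the start; "torque": the same for the moment, N m; "finger_gap": finger opening in m.
Only numpy, scipy, OpenCV 4.12 (cv2) and the standard library are available. Lean on these libraries where they do the work, as an engineer would, in place of code of your own. Each camera call takes 0.05 s, during which the arm holds its last target.

## Working session

There is one attempt and no reset: what is moved stays moved. The work goes in short steps, Python scripts to look and compute and a tool call to move; the robot and the scene stay as the last step left them, time stands still between calls to the robot, and variables do not carry over. Pictures are saved under pics/ and viewed, and the job is handed in when it is done.

Besides the shell and the picture viewer there is one more tool, called after "Call:" as name(argument=value, ...) on one line, values as JSON. arm_command: Moves the arm, as the interface text tells. Shifts and turns lie within -1 to 1; 1 stands for 0.02 m of shift or 5 degrees of turn. Its arguments: {"type":"object","properties":{"commands":{"type":"string"},"hand":{"type":"number"},"newtons":{"type":"number"}},"required":["commands"]}

```bash
ls; mkdir -p pics
cat > h.py <<'E'
import numpy as np, cv2
from scipy.spatial.transform import Rotation as R
from workcell import arm, eyes, find_in, outline_of
def camR(p):
    o=np.array(p["orientation"],float)
    return o if o.shape==(3,3) else (R.from_rotvec(o).as_matrix() if o.size==3 else R.from_quat(o).as_matrix())
def proj(p,X):
    c=camR(p).T@(np.array(X)-np.array(p["xyz"]))
    return np.array([p["fx"]*c[0]/c[2]+p["cx"],p["fy"]*c[1]/c[2]+p["cy"]])
def ray(p,u,v):
    d=camR(p)@np.array([(u-p["cx"])/p["fx"],(v-p["cy"])/p["fy"],1.]);return np.array(p["xyz"]),d/np.linalg.norm(d)
def tri(p1,uv1,p2,uv2):
    a,d=ray(p1,*uv1);b,e=ray(p2,*uv2)
    s=np.linalg.lstsq(np.c_[d,-e],b-a,rcond=None)[0]
    x=a+s[0]*d;y=b+s[1]*e
    return (x+y)/2,np.linalg.norm(x-y)
def atz(p,u,v,z):
    a,d=ray(p,u,v);return a+d*(z-a[2])/d[2]
def save(p,n,crop=None,k=1):
    im=cv2.cvtColor(p["img"],cv2.COLOR_RGB2BGR)
    if crop: x0,y0,x1,y1=crop; im=im[y0:y1,x0:x1]
    cv2.imwrite("pics/"+n+".png",cv2.resize(im,None,fx=k,fy=k,interpolation=cv2.INTER_CUBIC))
E
python3 - <<'E'
from h import *
s=arm.sense(); print(s)
a=eyes.get_image("side");b=eyes.get_image("top")
for p,n in((a,"side0"),(b,"top0")):
    print(n,{k:p[k] for k in p if k!="img"}); save(p,n,k=1.5)
    for l in["lockbox","lid_lip","strap","strap_eye","padlock","shackle","shackle_crown","shackle_heel","shackle_toe","lock_bore","timer","kit_bottle","slides","lid"]:
        r=find_in(l,p); print(l,[(np.round(x["location"],4).tolist(),round(x["score"],2),proj(p,x["location"]).round().tolist()) for x in r[:2]])
E
```

```text
pics
{'time': 0.0, 'q': array([ 1.58708072e+00,  3.59368901e-01,  1.10727218e-02, -3.29595333e-04,
       -1.22408706e+00, -2.88102215e-01]), 'dq': array([ 0.00043731,  0.00096494, -0.00123935,  0.00087089, -0.00047498,
        0.00122611]), 'effort': array([-1.12192170e-04, -5.83314192e+01,  2.93408382e+01,  6.93627208e+00,
       -6.06054164e-03,  7.35144084e-06]), 'eef_pos': array([0.18112785, 0.64975783, 0.23038504]), 'eef_rot': array([-2.07661903,  0.28580296,  2.07675679]), 'force': array([0.29363501, 0.05650141, 0.12356881]), 'torque': array([0.05723922, 0.00055281, 0.05319352]), 'finger_gap': 0.08530225841944913}
side0 {'fx': 349.28525456204255, 'fy': 349.28525456204255, 'cx': 255.1899842618053, 'cy': 190.95963010016428, 'xyz': array([0.13274323, 0.4704562 , 0.50187639]), 'orientation': array([-0.68866981,  2.34641038, -1.48107737]), 'shot': 1}
lockbox []
lid_lip [([0.5579, -0.2071, 0.1604], 0.88, [253.0, 175.0])]
strap [([0.5194, -0.2773, 0.1846], 0.4, [281.0, 161.0])]
strap_eye [([0.5182, -0.2763, 0.1863], 0.53, [281.0, 160.0])]
padlock [([0.4775, -0.3015, 0.0796], 0.62, [2
[... 1259 characters left out ...]
ckle [([0.5875, -0.2793, 0.1506], 0.53, [281.0, 179.0]), ([0.4886, -0.3037, 0.0847], 0.47, [287.0, 217.0])]
shackle_crown [([0.4684, -0.3175, 0.1454], 0.44, [294.0, 225.0])]
shackle_heel [([0.4725, -0.3179, 0.1427], 0.47, [294.0, 224.0])]
shackle_toe [([0.4703, -0.3197, 0.1454], 0.41, [295.0, 224.0])]
lock_bore [([0.4848, -0.3037, 0.0846], 0.76, [287.0, 219.0])]
timer [([0.4787, -0.0208, 0.0184], 0.81, [188.0, 218.0]), ([0.5842, -0.2756, 0.149], 0.57, [279.0, 181.0])]
kit_bottle [([0.5315, -0.4423, 0.0922], 0.82, [337.0, 203.0])]
slides [([0.4637, 0.1023, 0.0295], 0.69, [144.0, 223.0])]
lid [([0.5869, -0.2762, 0.1489], 0.84, [279.0, 179.0]), ([0.4841, -0.3022, 0.0876], 0.74, [286.0, 219.0])]
```

Run:
```python
import cv2
a=cv2.imread("pics/side0.png");b=cv2.imread("pics/top0.png")
cv2.imwrite("pics/side0c.png",cv2.resize(a[150:420,250:600],None,fx=2.2,fy=2.2,interpolation=2))
cv2.imwrite("pics/top0c.png",cv2.resize(b[170:400,300:560],None,fx=2.6,fy=2.6,interpolation=2))
```

```text
(no output)
```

View pics/side0.png

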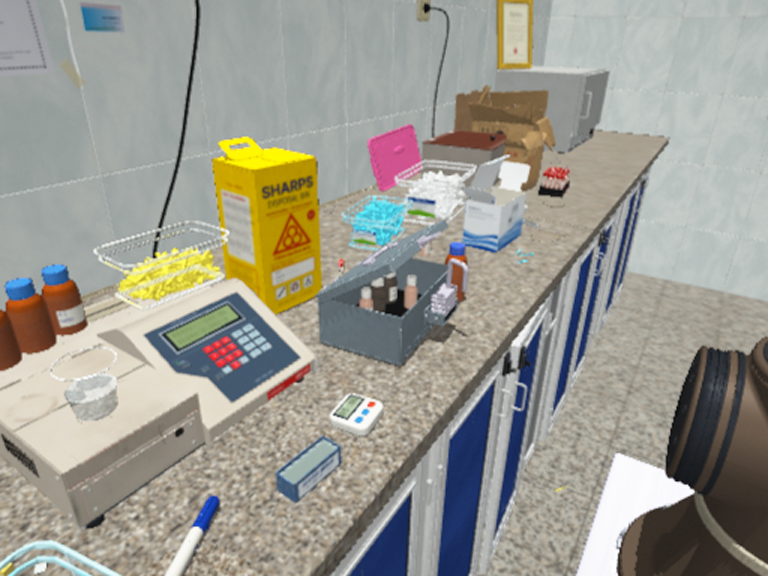

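View pics/top0.png

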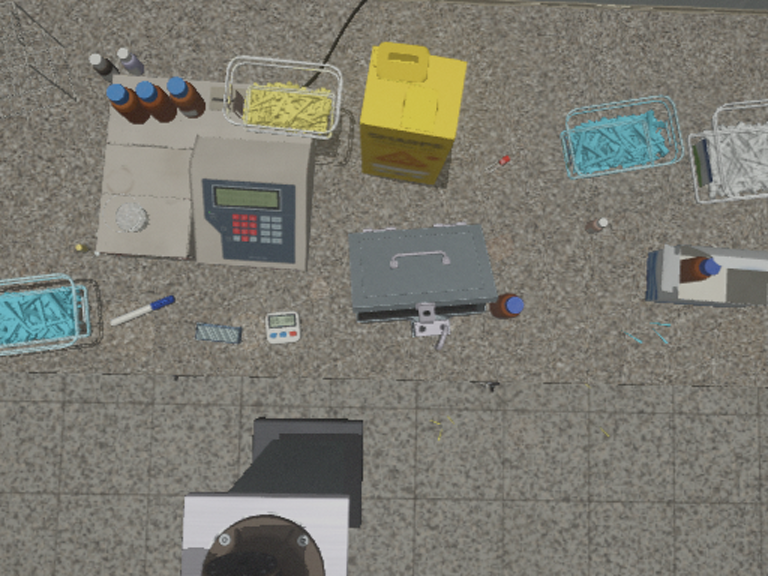

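View pics/side0c.png

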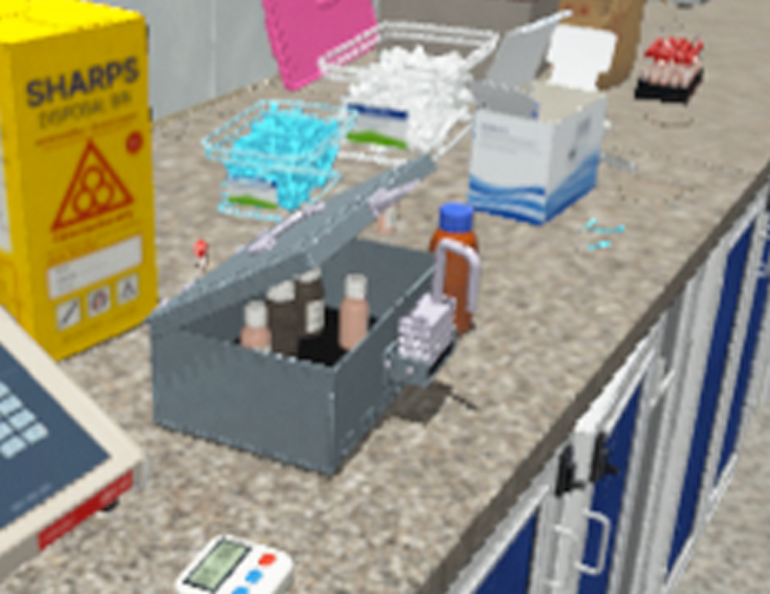

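View pics/top0c.png

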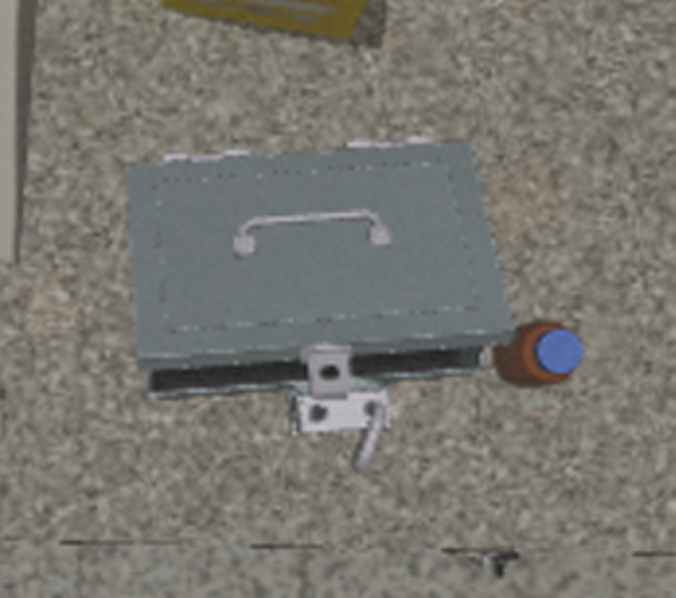

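The side view shows the half-open box with the strap near (281,161) and the raised shackle near (305,180). In the top view the strap eye is at about (284,209), the bores are at (286,219) and (300,218), and the shackle crown runs to about (293,232). Next I'll fit the box pose, lid angle and swing to both views.

```bash
cat > fit.py <<'E'
from h import *
from scipy.optimize import least_squares
def world(q,P):
    x,y,yaw=q[:3]; c,s=np.cos(yaw),np.sin(yaw); P=np.array(P)
    return np.array([x+c*P[0]-s*P[1],y+s*P[0]+c*P[1],P[2]])
def lidpt(q,r,y,h): # r from hinge, h height above lid underside
    a=q[3]; return world(q,[.083-r*np.cos(a)+h*np.sin(a)*1, y, .095+r*np.sin(a)+h*np.cos(a)])
def sh(q,d,z,drop=0):
    w=q[4]; return world(q,[-.101-d*np.sin(w),-.038+d*np.cos(w),z-drop])
E
python3 - <<'E'
from fit import *
a=eyes.get_image("side");b=eyes.get_image("top")
T=lambda u,v:np.array([(u/2.6+300)/1.5,(v/2.6+170)/1.5])
S=lambda u,v:np.array([(u/2.2+250)/1.5,(v/2.2+150)/1.5])
obs=[(b,T(319,412),lambda q:world(q,[-.101,0,.0885]),'bore'),
(b,T(371,409),lambda q:world(q,[-.101,-.038,.0885]),'heelbore'),
(b,T(329,373),lambda q:lidpt(q,.184,0,-.0025),'eye'),
(b,T(128,165),lambda q:lidpt(q,0.0,.12,.003),'hl'),
(b,T(470,143),lambda q:lidpt(q,0.0,-.12,.003),'hr'),
(b,T(140,357),lambda q:lidpt(q,.166,.12,.003),'fl'),
(b,T(513,330),lambda q:lidpt(q,.166,-.12,.003),'fr'),
(b,T(360,462),lambda q:sh(q,.042,.143),'crownend'),
(a,S(332,473),lambda q:world(q,[-.08,.12,0]),'cfl'),
(a,S(155,420),lambda q:world(q,[.08,.12,0]),'cbl'),
(a,S(332,380),lambda q:world(q,[-.08,.12,.095]),'rfl'),
(a,S(477,255),lambda q:sh(q,.041,.145),'crownend_s'),
(a,S(440,246),lambda q:sh(q,-.003,.145),'crownheel_s'),
(a,S(433,160),lambda q:lidpt(q,.166,-.12,.003),'fr_s'),
]
f=lambda q:np.concatenate([proj(p,m(q))-uv for p,uv,m,_ in obs])
r=least_squares(f,[.56,-.28,0.05,.6,1.3],loss='soft_l1')
print(r.x.round(4))
for (p,uv,m,n),e in zip(obs,f(r.x).reshape(-1,2)): print(n,e.round(1))
q=r.x
print('eye shut',world(q,[-.101,0,.0925]),'heel',world(q,[-.101,-.038,.147]),'crown',sh(q,.019,.147),'lip',lidpt(q,.166,.06,.003))
E
```

```text
[ 0.5827 -0.2807  0.0913  0.5516  1.0986]
bore [-0.   0.4]
heelbore [0.3 0.3]
eye [0.4 0.5]
hl [ 1.1 -0.4]
hr [-0.4 -0.3]
fl [0.6 0.6]
fr [-0.4  1.1]
crownend [-0.4  1.6]
cfl [-1.   1.2]
cbl [-1.   1.2]
rfl [ 0.2 -3.7]
crownend_s [-0.2 -0.6]
crownheel_s [-0.5 -3.3]
fr_s [-1.2 -2.2]
eye shut [ 0.48211719 -0.2899014   0.0925    ] heel [ 0.48558032 -0.32774327  0.147     ] crown [ 0.46794199 -0.32068003  0.147     ] lip [ 0.52065962 -0.22612343  0.18455115]
```

```bash
cat >> h.py <<'E'
def frame():
    s=arm.sense(); M=R.from_rotvec(s["eef_rot"]).as_matrix(); return s,M
def plan(goal,yaw=None):
    """print the tool-frame shift in units for world delta to goal; yaw = wanted heading of tool y (deg), tool x straight down"""
    s,M=frame(); d=np.array(goal)-s["eef_pos"]
    print("t",round(s["time"],2),"pos",s["eef_pos"].round(4),"F",s["force"].round(2),"gap",round(s["finger_gap"],4),"q",s["q"].round(3))
    print("tool y heading deg",np.degrees(np.arctan2(M[1,1],M[0,1])).round(2),"x axis",M[:,0].round(4))
    print("shift units total",(M.T@d/.02).round(3),"world d",d.round(4))
    if yaw is not None:
        y=np.radians(yaw); Y=np.array([np.cos(y),np.sin(y),0]);X=np.array([0,0,-1.]);G=np.c_[X,Y,np.cross(X,Y)]
        print("turn units total",(np.degrees(R.from_matrix(M.T@G).as_rotvec())/5).round(3))
E
python3 - <<'E'
from h import *
s,M=frame();print(M.round(3))
plan([.53,-.226,.26],5.2)
plan([.53,-.226,.26],-174.8)
E
```

```text
[[-0.    -0.268 -0.963]
 [-0.    -0.963  0.268]
 [-1.     0.     0.   ]]
t 1.6 pos [0.1812 0.6502 0.2313] F [0.04 0.98 0.73] gap 0.0853 q [ 1.587  0.359  0.012 -0.    -1.224 -0.288]
tool y heading deg -105.57 x axis [-0. -0. -1.]
shift units total [ -1.434  37.522 -28.559] world d [ 0.3488 -0.8762  0.0287]
turn units total [-22.154   0.     -0.   ]
t 1.6 pos [0.1812 0.6502 0.2313] F [0.04 0.98 0.73] gap 0.0853 q [ 1.587  0.359  0.012 -0.    -1.224 -0.288]
tool y heading deg -105.57 x axis [-0. -0. -1.]
shift units total [ -1.434  37.522 -28.559] world d [ 0.3488 -0.8762  0.0287]
turn units total [13.846 -0.    -0.   ]
```

Call:
arm_command(commands="-0.3 0.9 -1 0 0 0;-0.3 0.9 -1 0 0 0;-0.3 0.9 -1 0 0 0;-0.3 0.9 -1 0 0 0;-0.3 0.9 -1 0 0 0", hand=0, newtons=30)

```text
time: 2.1
eef_pos: [0.2541, 0.5353, 0.2617]
eef_rot: [-2.076, 0.284, 2.076]
force: [0.9, -0.6, 0.1]
finger_gap: 0.0121
```

Call:
arm_command(commands="0 0.9 -1 0 0 0;0 0.9 -1 0 0 0;0 0.9 -1 0 0 0;0 0.9 -1 0 0 0;0 0.9 -1 0 0 0")

```text
time: 2.6
eef_pos: [0.3264, 0.4213, 0.2617]
eef_rot: [-2.076, 0.284, 2.076]
force: [0.7, 0.0, 0.1]
finger_gap: -0.0001
```

Call:
arm_command(commands="0 0.9 -1 0 0 0;0 0.9 -1 0 0 0;0 0.9 -1 0 0 0;0 0.9 -1 0 0 0;0 0.9 -1 0 0 0")

```text
time: 3.1
eef_pos: [0.3983, 0.3078, 0.2617]
eef_rot: [-2.076, 0.283, 2.075]
force: [0.1, 0.8, 0.3]
finger_gap: -0.0002
```

Call:
arm_command(commands="0 0.9 -1 0 0 0;0 0.9 -1 0 0 0;0 0.9 -1 0 0 0;0 0.9 -1 0 0 0;0 0.9 -1 0 0 0")

```text
time: 3.6
eef_pos: [0.4703, 0.1942, 0.2617]
eef_rot: [-2.076, 0.283, 2.075]
force: [-0.4, 0.1, 0.2]
finger_gap: 0.0001
```

Run:
```python
from fit import *
q=[ 0.5827,-0.2807,0.0913,0.5516,1.0986]
print(lidpt(q,.155,.06,.003)); plan(lidpt(q,.155,.06,.03))
```

```text
[ 0.52998784 -0.2252751   0.1787829 ]
t 3.6 pos [0.4703 0.1942 0.2617] F [-0.37  0.09  0.22] gap 0.0001 q [ 0.778  0.062 -0.3    0.    -1.208  0.521]
tool y heading deg -105.58 x axis [ 5.e-04  5.e-04 -1.e+00]
shift units total [ 2.99  19.152 -9.169] world d [ 0.0738 -0.4182 -0.06  ]
```

Call:
arm_command(commands="0 0.96 -0.46 0 0 0;0 0.96 -0.46 0 0 0;0 0.96 -0.46 0 0 0;0 0.96 -0.46 0 0 0;0 0.96 -0.46 0 0 0")

```text
time: 4.1
eef_pos: [0.4882, 0.0895, 0.2617]
eef_rot: [-2.076, 0.284, 2.075]
force: [0.7, 0.0, 0.6]
finger_gap: -0.0
```

Call:
arm_command(commands="0 0.96 -0.46 0 0 0;0 0.96 -0.46 0 0 0;0 0.96 -0.46 0 0 0;0 0.96 -0.46 0 0 0;0 0.96 -0.46 0 0 0")

```text
time: 4.6
eef_pos: [0.5067, -0.0152, 0.2617]
eef_rot: [-2.076, 0.284, 2.075]
force: [-0.2, 0.4, 0.6]
finger_gap: 0.0002
```

Call:
arm_command(commands="0 0.96 -0.46 0 0 0;0 0.96 -0.46 0 0 0;0 0.96 -0.46 0 0 0;0 0.96 -0.46 0 0 0;0 0.96 -0.46 0 0 0")

```text
time: 5.1
eef_pos: [0.5251, -0.12, 0.2617]
eef_rot: [-2.076, 0.284, 2.075]
force: [0.4, 0.1, 0.5]
finger_gap: 0.0001
```

Call:
arm_command(commands="0.2 0.96 -0.46 0 0 0;0.5 0.96 -0.46 0 0 0;0.7 0.96 -0.46 0 0 0;0.7 0.96 -0.46 0 0 0;0.7 0.96 -0.46 0 0 0")

```text
time: 5.6
eef_pos: [0.5436, -0.2248, 0.2052]
eef_rot: [-2.077, 0.284, 2.075]
force: [-0.5, -0.3, 0.7]
finger_gap: -0.0002
```

Run:
```python
from fit import *
q=[ 0.5827,-0.2807,0.0913,0.5516,1.0986]
for a in (.55,.4,.25,.1,.0):
    q[3]=a; print(a,lidpt(q,.155,.06,.003).round(4)); plan(lidpt(q,.155,.06,.003))
a=eyes.get_image("side"); save(a,"s1",(180,80,380,250),4); b=eyes.get_image("top"); save(b,"t1",(190,130,370,260),4)
```

```text
0.55 [ 0.5299 -0.2253  0.1786]
t 5.6 pos [ 0.5436 -0.2248  0.2052] F [-0.46 -0.32  0.67] gap -0.0002 q [-0.06   0.235 -0.224 -0.    -1.111  1.359]
tool y heading deg -105.59 x axis [ 6.e-04 -0.e+00 -1.e+00]
shift units total [1.331 0.209 0.654] world d [-0.0137 -0.0005 -0.0266]
0.4 [ 0.5189 -0.2263  0.1581]
t 5.6 pos [ 0.5436 -0.2248  0.2052] F [-0.46 -0.32  0.67] gap -0.0002 q [-0.06   0.235 -0.224 -0.    -1.111  1.359]
tool y heading deg -105.59 x axis [ 6.e-04 -0.e+00 -1.e+00]
shift units total [2.353 0.405 1.17 ] world d [-0.0247 -0.0015 -0.0471]
0.25 [ 0.5111 -0.227   0.1363]
t 5.6 pos [ 0.5436 -0.2248  0.2052] F [-0.46 -0.32  0.67] gap -0.0002 q [-0.06   0.235 -0.224 -0.    -1.111  1.359]
tool y heading deg -105.59 x axis [ 6.e-04 -0.e+00 -1.e+00]
shift units total [3.446 0.545 1.537] world d [-0.0325 -0.0022 -0.0689]
0.1 [ 0.5066 -0.2274  0.1135]
t 5.6 pos [ 0.5436 -0.2248  0.2052] F [-0.46 -0.32  0.67] gap -0.0002 q [-0.06   0.235 -0.224 -0.    -1.111  1.359]
tool y heading deg -105.59 x axis [ 6.e-04 -0.e+00 -1.e+00]
shift units total [4.586 0.625 1.748] world d [-0.037  -0.0026 -0.0917]
0.0 [ 0.5055 -0.2275  0.098 ]
t 5.6 pos [ 0.5436 -0.2248  0.2052] F [-0.46 -0.32  0.67] gap -0.0002 q [-0.06   0.235 -0.224 -0.    -1.111  1.359]
tool y heading deg -105.59 x axis [ 6.e-04 -0.e+00 -1.e+00]
shift units total [5.359 0.644 1.798] world d [-0.038  -0.0027 -0.1072]
```

View pics/s1.png

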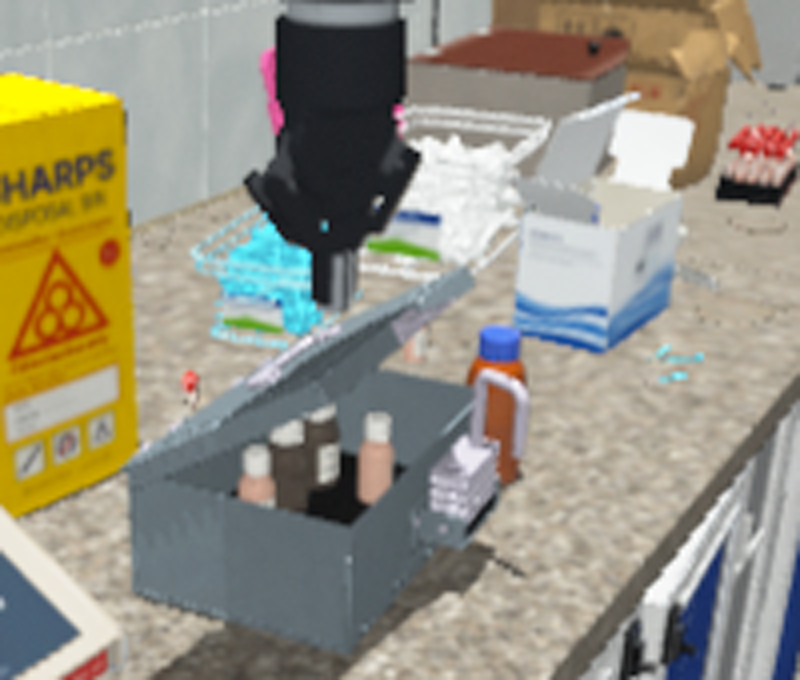

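View pics/t1.png

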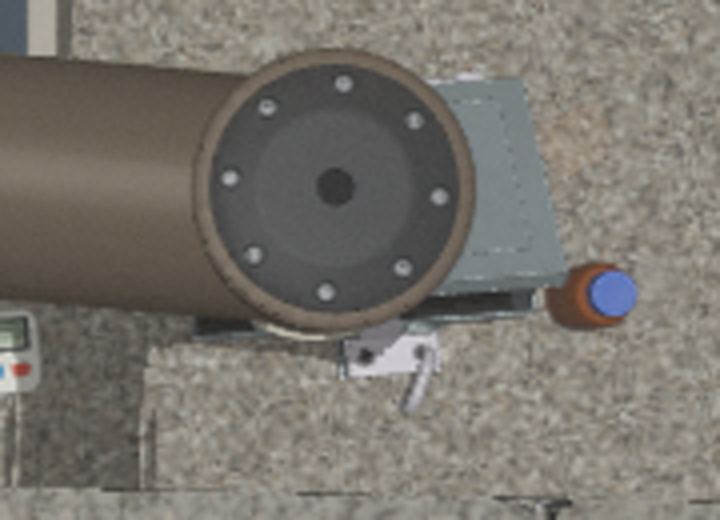

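The closed fingers stand just above the lid near its front edge (crop pixel 335,300). Next I follow the lid's arc down.

Call:
arm_command(commands="0.5 0.1 0.3 0 0 0;0.5 0.1 0.3 0 0 0;0.4 0.05 0.2 0 0 0;0.4 0.05 0.15 0 0 0;0.4 0.05 0.15 0 0 0")

```text
time: 6.2
eef_pos: [0.5207, -0.2237, 0.1611]
eef_rot: [-2.077, 0.283, 2.076]
force: [-0.5, -0.1, 0.9]
finger_gap: -0.0
```

Call:
arm_command(commands="0.4 0.05 0.15 0 0 0;0.4 0.05 0.15 0 0 0;0.4 0.05 0.1 0 0 0;0.4 0.05 0.1 0 0 0;0.4 0.05 0.1 0 0 0")

```text
time: 6.7
eef_pos: [0.5082, -0.2256, 0.1206]
eef_rot: [-2.077, 0.284, 2.076]
force: [1.4, 0.5, 1.4]
finger_gap: -0.0
```

Call:
arm_command(commands="0.3 0 0.05 0 0 0;0.3 0 0 0 0 0;0.3 0 0 0 0 0;0.2 0 0 0 0 0;0.1 0 0 0 0 0")

```text
time: 7.2
eef_pos: [0.5068, -0.2255, 0.0978]
eef_rot: [-2.076, 0.284, 2.078]
force: [-8.1, 5.6, 23.2]
finger_gap: 0.0001
```

Call:
arm_command(commands="0 0 0 0 0 0;0 0 0 0 0 0;-1 0 0 0 0 0;-1 0 0 0 0 0;-1 0 0 0 0 0")

```text
time: 7.7
eef_pos: [0.5071, -0.2254, 0.1578]
eef_rot: [-2.076, 0.284, 2.076]
force: [-0.0, 0.1, 0.0]
finger_gap: 0.0001
```

Run:
```python
from fit import *
q=[ 0.5827,-0.2807,0.0913,0.0,1.0986]
plan(sh(q,.019,.20),-112)
a=eyes.get_image("side"); save(a,"s2",(180,80,380,250),4)
```

```text
t 7.7 pos [ 0.5071 -0.2254  0.1578] F [-0.01  0.08  0.01] gap 0.0001 q [-0.065  0.223 -0.357 -0.    -0.99   1.364]
tool y heading deg -105.57 x axis [-2.e-04  1.e-04 -1.e+00]
shift units total [-2.109  5.117  0.608] world d [-0.0392 -0.0953  0.0422]
turn units total [1.286 0.002 0.   ]
```

View pics/s2.png

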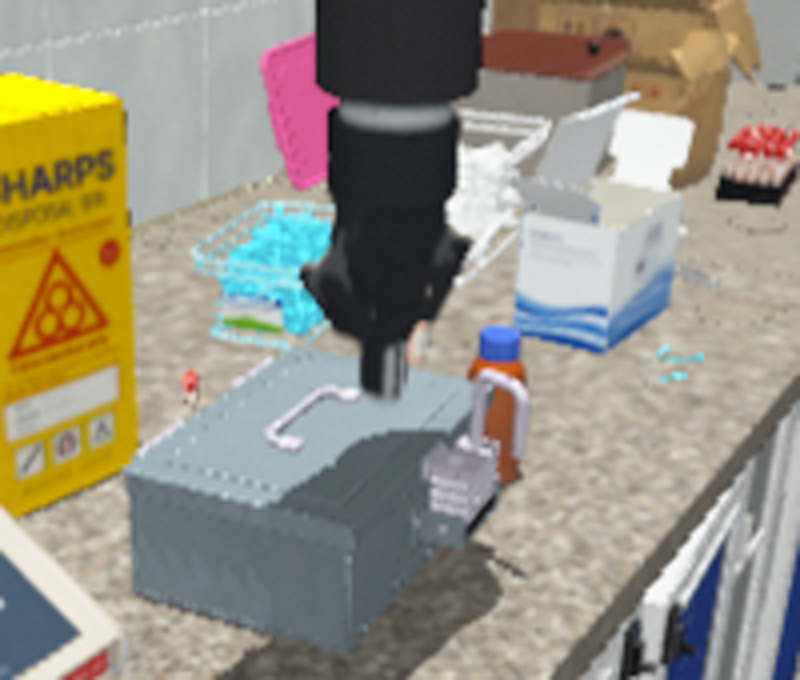

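The lid is down flat: its top is level and the strap lies over the padlock at crop (455,450). I'll take a top view to refine the fit.

Run:
```python
from fit import *
b=eyes.get_image("top"); save(b,"t2",(260,180,340,250),10)
q=[ 0.5827,-0.2807,0.0913,0.0,1.0986]
for n,X in(('eye',world(q,[-.101,0,.0925])),('heel',world(q,[-.101,-.038,.147])),('heelb',world(q,[-.101,-.038,.0885])),('crown',sh(q,.019,.147)),('toe',sh(q,.038,.147))): print(n,((proj(b,X)-[260,180])*10).round())
for l in["strap_eye","shackle_crown","shackle_toe"]:
    r=find_in(l,b); print(l,[(np.round(x["location"],4).tolist(),round(x["score"],2)) for x in r[:2]])
```

```text
eye [219. 394.]
heel [383. 386.]
heelb [355. 385.]
crown [355. 453.]
toe [327. 521.]
strap_eye []
shackle_crown []
shackle_toe []
```

View pics/t2.png

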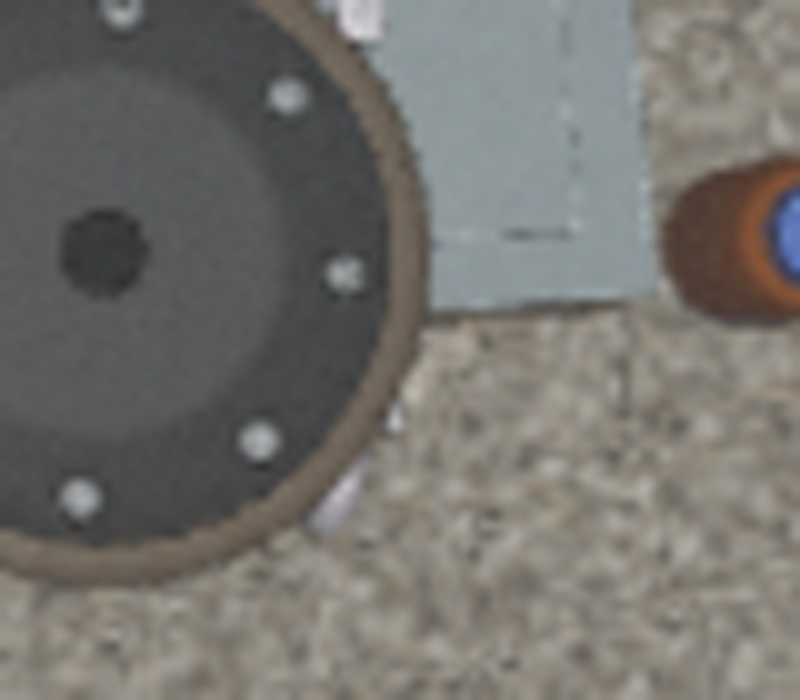

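Call:
arm_command(commands="-1 0.4 0.1 0 0 0;-1 0.8 0.1 0 0 0;-0.1 1 0.1 0 0 0;0 1 0.1 0 0 0;0 1 0.1 0 0 0", hand=0.5)

```text
time: 8.45
eef_pos: [0.4743, -0.3041, 0.1984]
eef_rot: [-2.075, 0.283, 2.077]
force: [0.0, 0.9, -0.0]
finger_gap: 0.0426
```

Call:
arm_command(commands="0 0.9 0.1 0 0 0;0 0 0 0.6 0 0;0 0 0 0.7 0 0;0 0 0 0 0 0")

```text
time: 8.85
eef_pos: [0.4676, -0.3205, 0.1981]
eef_rot: [-2.007, 0.393, 2.011]
force: [0.6, -0.2, -0.1]
finger_gap: 0.043
```

Run:
```python
from fit import *
q=[ 0.5827,-0.2807,0.0913,0.0,1.0986]
plan(sh(q,.019,.1355),-112)
a=eyes.get_image("side"); save(a,"s3",(240,100,360,230),5)
```

```text
t 8.85 pos [ 0.4676 -0.3205  0.1981] F [ 0.61 -0.17 -0.11] gap 0.043 q [-0.256  0.208 -0.277 -0.    -1.088  1.44 ]
tool y heading deg -112.16 x axis [-1.8e-03  7.0e-04 -1.0e+00]
shift units total [ 3.13   0.004 -0.025] world d [ 0.0003 -0.0002 -0.0626]
turn units total [-0.031  0.022 -0.   ]
```

View pics/s3.png

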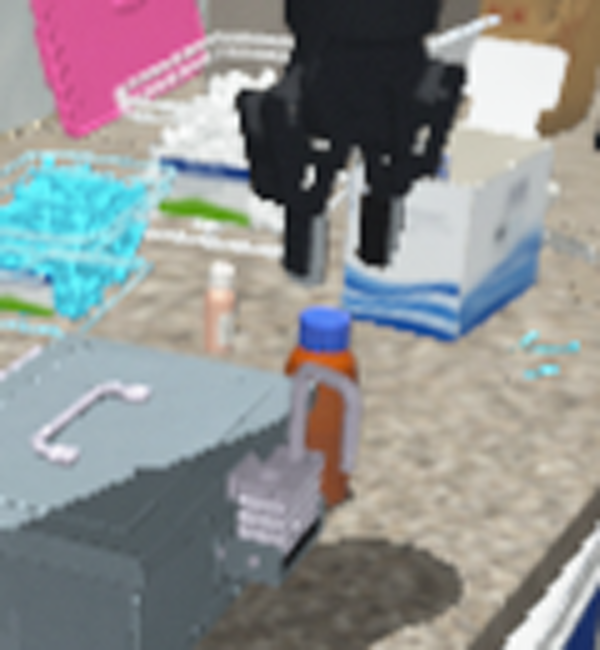

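The open jaws stand above the crown (crop pixel 325,375), which lies along their gap. I'll descend and close gently.

Call:
arm_command(commands="0.9 0 0 0 0 0;0.9 0 0 0 0 0;0.8 0 0 0 0 0;0.5 0 0 0 0 0;0 0 0 0 0 0")

```text
time: 9.4
eef_pos: [0.4673, -0.32, 0.1356]
eef_rot: [-2.008, 0.391, 2.014]
force: [0.1, 0.4, 1.0]
finger_gap: 0.0431
```

Call:
arm_command(commands="0 0 0 0 0 0;0 0 0 0 0 0;0 0 0 0 0 0;0 0 0 0 0 0", hand=0, newtons=20)

```text
time: 9.8
eef_pos: [0.4689, -0.3202, 0.1381]
eef_rot: [-2.012, 0.391, 2.009]
force: [1.7, 4.0, 2.1]
finger_gap: 0.008
```

Run:
```python
from fit import *
q=[ 0.5827,-0.2807,0.0913,0.0,1.0986]
plan(sh(q,.019,.1355),-112); print(arm.sense()['torque'])
a=eyes.get_image("side"); save(a,"s4",(240,100,360,230),5)
```

```text
t 9.8 pos [ 0.4689 -0.3202  0.1381] F [1.65 4.04 2.13] gap 0.008 q [-2.550e-01  2.620e-01 -3.550e-01 -1.000e-03 -9.520e-01  1.441e+00]
tool y heading deg -112.05 x axis [ 0.0019  0.     -1.    ]
shift units total [0.13  0.042 0.035] world d [-0.001  -0.0005 -0.0026]
turn units total [-0.01  -0.02   0.008]
[ 1.69821609 -0.51933609  0.09208847]
```

View pics/s4.png

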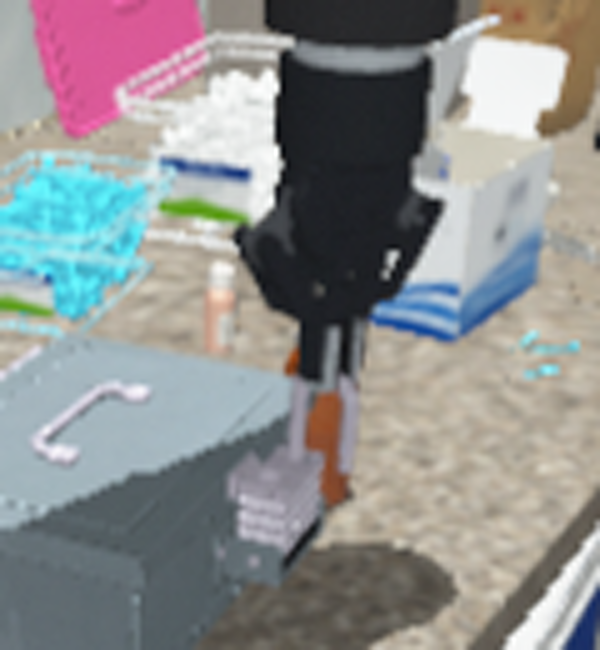

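Call:
arm_command(commands="-0.05 0 0 0 0 0;0 0 0 0 0 0")

```text
time: 10.05
eef_pos: [0.4688, -0.3201, 0.1382]
eef_rot: [-2.011, 0.391, 2.009]
force: [3.7, 4.4, -1.7]
finger_gap: 0.0078
```

Run:
```python
from fit import *
q=[ 0.5827,-0.2807,0.0913,0.0,1.0986]
plan(sh(q,.019,.1355),-112); print(arm.sense()['torque'])
```

```text
t 10.05 pos [ 0.4688 -0.3201  0.1382] F [ 3.66  4.4  -1.65] gap 0.0078 q [-2.550e-01  2.620e-01 -3.550e-01 -1.000e-03 -9.530e-01  1.441e+00]
tool y heading deg -112.06 x axis [ 1.2e-03  3.0e-04 -1.0e+00]
shift units total [0.136 0.041 0.028] world d [-0.0008 -0.0005 -0.0027]
turn units total [-0.013 -0.011  0.008]
[ 1.57076559 -1.23770101  0.14353622]
```

Call:
arm_command(commands="0 -0.13 0 0.8 0 0;0 -0.066 0 0.8 0 0;0 -0.066 0 0.8 0 0;0 -0.066 0 0.8 0 0;0 -0.066 0 0.8 0 0")

```text
time: 10.55
eef_pos: [0.4724, -0.3139, 0.1383]
eef_rot: [-1.793, 0.692, 1.791]
force: [3.0, 0.3, -2.7]
finger_gap: 0.0082
```

Run:
```python
from fit import *
w=1.0986-20*np.pi/180
q=[ 0.5827,-0.2807,0.0913,0.0,w]
plan(sh(q,.019,.1355),-132); print(arm.sense()['torque'])
a=eyes.get_image("side"); save(a,"s5",(240,100,360,230),5)
```

```text
t 10.55 pos [ 0.4724 -0.3139  0.1383] F [ 2.98  0.3  -2.74] gap 0.0082 q [-0.241  0.261 -0.356  0.    -0.952  1.075]
tool y heading deg -132.23 x axis [ 8.e-04 -5.e-04 -1.e+00]
shift units total [ 0.138  0.079 -0.004] world d [-0.001  -0.0012 -0.0028]
turn units total [-0.047 -0.011  0.002]
[ 0.22316518 -1.0525187   0.02731774]
```

View pics/s5.png

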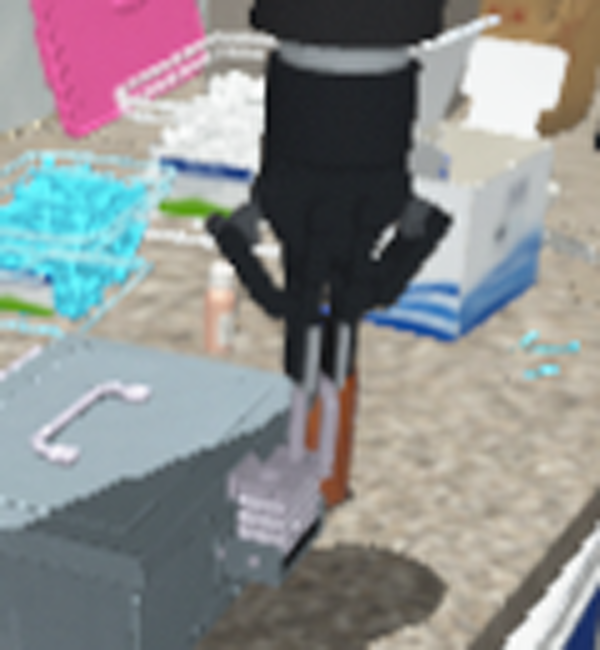

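The shackle turns with the jaws: its toe leg moved to crop (325,440), and the forces stay low. I'll continue the arc.

Call:
arm_command(commands="0 -0.066 0 0.8 0 0;0 -0.066 0 0.8 0 0;0 -0.066 0 0.8 0 0;0 -0.066 0 0.8 0 0;0 -0.066 0 0.8 0 0")

```text
time: 11.1
eef_pos: [0.4776, -0.3097, 0.1383]
eef_rot: [-1.559, 0.939, 1.557]
force: [3.5, 0.1, -2.7]
finger_gap: 0.0077
```

Call:
arm_command(commands="0 -0.066 0 0.8 0 0;0 -0.066 0 0.8 0 0;0 -0.066 0 0.8 0 0;0 -0.066 0 0.8 0 0;0 -0.066 0 0.8 0 0")

```text
time: 11.6
eef_pos: [0.4838, -0.3075, 0.1383]
eef_rot: [-1.311, 1.141, 1.308]
force: [3.6, -0.5, -2.2]
finger_gap: 0.008
```

Run:
```python
from fit import *
q=[ 0.5827,-0.2807,0.0913,0.0,0]
plan(sh(q,.019,.1355),-174.8); print(arm.sense()['torque'])
a=eyes.get_image("side"); save(a,"s6",(240,100,360,230),5)
```

```text
t 11.6 pos [ 0.4838 -0.3075  0.1383] F [ 3.62 -0.53 -2.19] gap 0.008 q [-0.225  0.27  -0.343  0.    -0.956  0.362]
tool y heading deg -172.14 x axis [ 1.1e-03 -6.0e-04 -1.0e+00]
shift units total [ 0.141  0.008 -0.068] world d [ 0.     -0.0014 -0.0028]
turn units total [ 0.532 -0.008  0.012]
[ 0.04655096 -1.31385377  0.06852905]
```

View pics/s6.png

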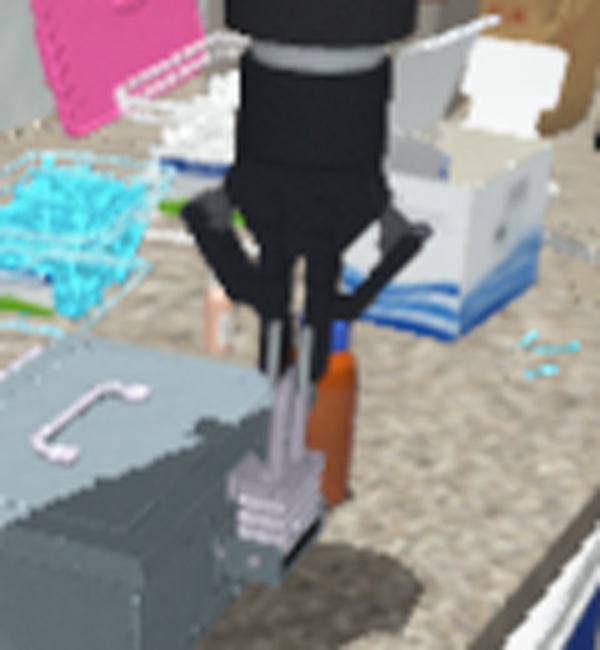

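Call:
arm_command(commands="0 -0.045 0 0.53 0 0;0 0 0 0 0 0")

```text
time: 11.85
eef_pos: [0.4846, -0.3074, 0.1383]
eef_rot: [-1.279, 1.163, 1.277]
force: [4.5, -1.0, -2.8]
finger_gap: 0.008
```

Call:
arm_command(commands="0 0 0 0 0 0;0 0 0 0 0 0;0 0 0 0 0 0", hand=0.35)

```text
time: 12.15
eef_pos: [0.4834, -0.3071, 0.1383]
eef_rot: [-1.277, 1.164, 1.278]
force: [-0.6, -1.1, 0.2]
finger_gap: 0.0299
```

Call:
arm_command(commands="-1 0 0 0 0 0;-1 0 0 0 0 0;-1 0 0.5 0 0 0;-0.5 0 1 0 0 0;0 0 1 0 0 0")

```text
time: 12.65
eef_pos: [0.4798, -0.2573, 0.2101]
eef_rot: [-1.279, 1.163, 1.274]
force: [-0.4, 0.7, 0.5]
finger_gap: 0.0297
```

Call:
arm_command(commands="0 0 1 0 0 0;0 0 1 0 0 0;0 0 1 0 0 0;0 0 1 0 0 0;0 0 1 0 0 0")

```text
time: 13.15
eef_pos: [0.4697, -0.157, 0.2084]
eef_rot: [-1.277, 1.164, 1.277]
force: [-0.3, 0.3, 0.0]
finger_gap: 0.0299
```

Run:
```python
from fit import *
q=[ 0.5827,-0.2807,0.0913,0.0,0]
plan(sh(q,.019,.1355),-174.8)
a=eyes.get_image("side"); save(a,"s7",(200,130,320,240),6)
b=eyes.get_image("top"); save(b,"t7",(220,130,340,240),6)
for p,o in((a,(200,130)),(b,(220,130))):
  for n,X in(('eye',world(q,[-.101,0,.0925])),('heel',world(q,[-.101,-.038,.147])),('toetop',sh(q,.038,.147)),('fl',world(q,[-.083,.12,.098])),('fr',world(q,[-.083,-.12,.098])),('bl',world(q,[.083,.12,.098])),('br',world(q,[.083,-.12,.098]))): print(n,((proj(p,X)-o)*6).round())
```

```text
t 13.15 pos [ 0.4697 -0.157   0.2084] F [-0.33  0.33  0.05] gap 0.0299 q [ 0.075  0.078 -0.409  0.    -1.084  0.018]
tool y heading deg -174.69 x axis [-3.e-04 -1.e-04 -1.e+00]
shift units total [ 3.646e+00 -3.000e-03 -7.623e+00] world d [ 0.0142 -0.1518 -0.0729]
turn units total [ 0.022 -0.001 -0.003]
eye [563. 388.]
heel [602. 245.]
toetop [571. 275.]
fl [412. 484.]
fr [618. 275.]
bl [ 61. 394.]
br [317. 214.]
eye [372. 537.]
heel [470. 532.]
toetop [383. 538.]
fl [107. 515.]
fr [630. 479.]
bl [ 84. 154.]
br [601. 121.]
```

View pics/s7.png

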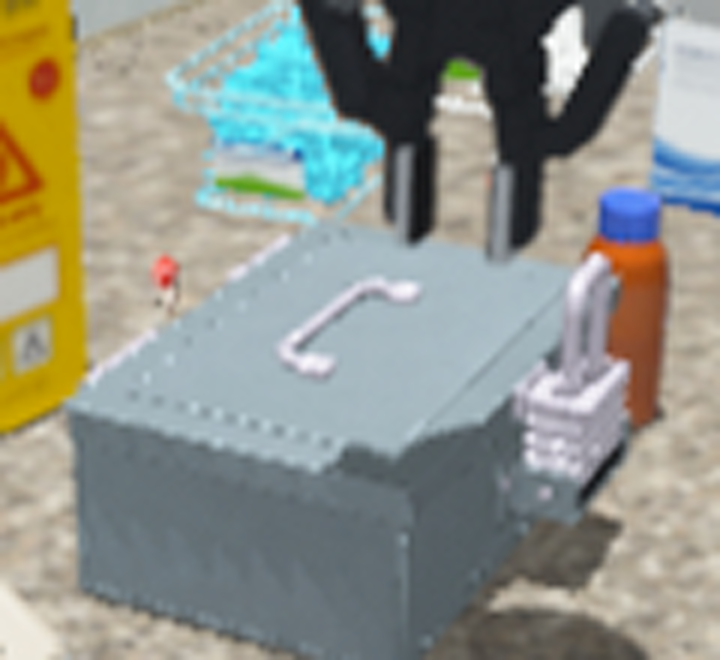

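View pics/t7.png

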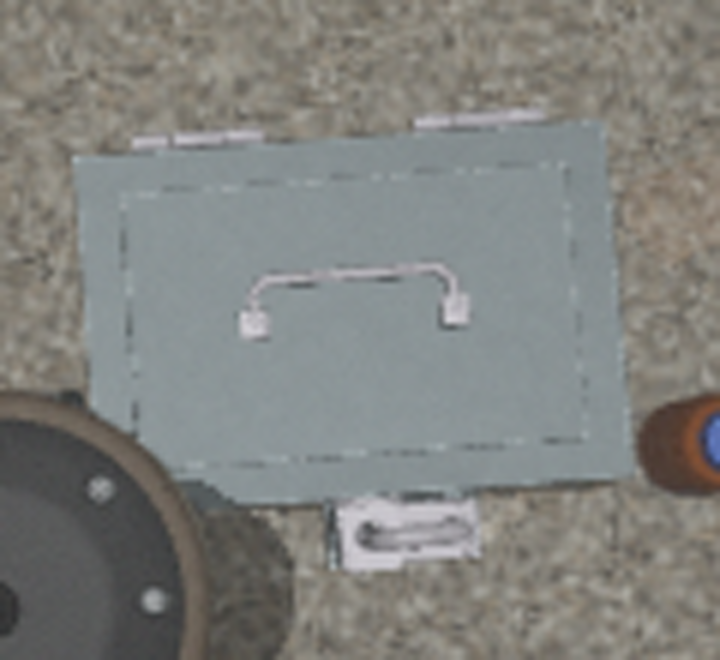

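The lid's right-hand corners match the fit within 1 px. The crown's slope, (362,538) to (470,530), matches the box's y direction within about 0.01 rad, so the toe stands over the strap hole. I'll return with shut fingers to press.

Call:
arm_command(commands="0 0 -1 0 0 0;0 0 -1 0 0 0;0 0 -1 0 0 0;0 0 -1 0 0 0;0 0 -1 0 0 0", hand=0)

```text
time: 13.75
eef_pos: [0.4791, -0.2585, 0.2083]
eef_rot: [-1.277, 1.164, 1.277]
force: [0.6, 0.1, 0.1]
finger_gap: -0.0001
```

Call:
arm_command(commands="0.2 0 -1 0 0 0;0.6 0 -1 0 0 0;0.9 0 -0.6 0 0 0;0.9 0 0 0 0 0;0 0 0 0 0 0")

```text
time: 14.25
eef_pos: [0.4822, -0.3093, 0.1537]
eef_rot: [-1.272, 1.167, 1.28]
force: [-0.3, 0.2, -0.1]
finger_gap: 0.0001
```

Run:
```python
from fit import *
plan([.4841,-.3082,.147],-174.8)
a=eyes.get_image("side"); save(a,"s8",(240,100,360,230),5)
```

```text
t 14.25 pos [ 0.4822 -0.3093  0.1537] F [-0.28  0.2  -0.14] gap 0.0001 q [-0.229  0.258 -0.32  -0.001 -0.998  0.321]
tool y heading deg -174.79 x axis [-0.0048  0.0017 -1.    ]
shift units total [ 0.333 -0.102  0.044] world d [ 0.0019  0.0011 -0.0067]
turn units total [ 0.002  0.025 -0.054]
```

View pics/s8.png

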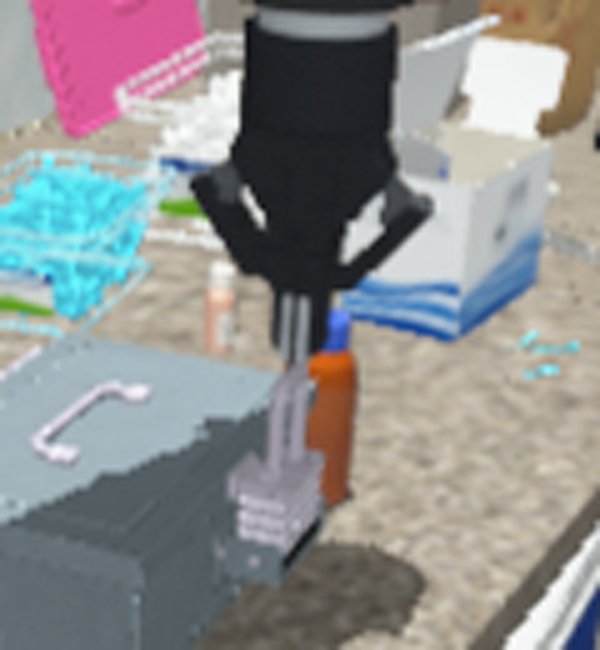

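The shut fingers stand right over the crown (crop 297,365). I'll press in small steps.

Call:
arm_command(commands="0.1 -0.1 0 0 0 0;0.1 0 0 0 0 0;0.1 0 0 0 0 0;0.05 0 0 0 0 0;0 0 0 0 0 0")

```text
time: 14.8
eef_pos: [0.4862, -0.3087, 0.1494]
eef_rot: [-1.277, 1.164, 1.277]
force: [-0.1, -0.9, 0.4]
finger_gap: -0.0001
```

Call:
arm_command(commands="0.05 0 0 0 0 0;0.05 0 0 0 0 0;0.05 0 0 0 0 0;0 0 0 0 0 0")

```text
time: 15.2
eef_pos: [0.4863, -0.3088, 0.1464]
eef_rot: [-1.277, 1.164, 1.277]
force: [0.9, 0.7, 2.4]
finger_gap: 0.0001
```

Call:
arm_command(commands="0.05 0 0 0 0 0;0.05 0 0 0 0 0;0 0 0 0 0 0")

```text
time: 15.5
eef_pos: [0.4863, -0.3088, 0.1443]
eef_rot: [-1.277, 1.164, 1.277]
force: [0.3, 1.1, 2.9]
finger_gap: 0.0001
```

Call:
arm_command(commands="0.05 0 0 0 0 0;0.05 0 0 0 0 0;0 0 0 0 0 0")

```text
time: 15.8
eef_pos: [0.4863, -0.3088, 0.1422]
eef_rot: [-1.277, 1.164, 1.277]
force: [0.4, 0.9, 2.3]
finger_gap: -0.0001
```

Call:
arm_command(commands="0.05 0 0 0 0 0;0.05 0 0 0 0 0;0 0 0 0 0 0")

```text
time: 16.1
eef_pos: [0.4862, -0.3088, 0.1402]
eef_rot: [-1.277, 1.164, 1.277]
force: [0.7, 0.0, 2.6]
finger_gap: 0.0002
```

Call:
arm_command(commands="0.05 0 0 0 0 0;0.05 0 0 0 0 0;0 0 0 0 0 0")

```text
time: 16.4
eef_pos: [0.4863, -0.3088, 0.1382]
eef_rot: [-1.277, 1.164, 1.277]
force: [-0.1, 1.5, 3.0]
finger_gap: -0.0003
```

The drop is about 8.8 mm with only spring force, so the toe is in the bore. Finer steps from here.

Call:
arm_command(commands="0.04 0 0 0 0 0;0 0 0 0 0 0")

```text
time: 16.6
eef_pos: [0.4862, -0.3088, 0.1374]
eef_rot: [-1.277, 1.164, 1.277]
force: [0.5, 0.6, 2.2]
finger_gap: 0.0004
```

Call:
arm_command(commands="0.04 0 0 0 0 0;0 0 0 0 0 0")

```text
time: 16.8
eef_pos: [0.4862, -0.3089, 0.1366]
eef_rot: [-1.277, 1.164, 1.277]
force: [-0.4, 1.3, 3.6]
finger_gap: 0.0001
```

Call:
arm_command(commands="0.04 0 0 0 0 0;0 0 0 0 0 0")

```text
time: 17.0
eef_pos: [0.4862, -0.3088, 0.1359]
eef_rot: [-1.277, 1.164, 1.277]
force: [0.1, 1.1, 3.5]
finger_gap: 0.0001
```

Call:
arm_command(commands="0.04 0 0 0 0 0;0 0 0 0 0 0")

```text
time: 17.2
eef_pos: [0.4862, -0.3088, 0.135]
eef_rot: [-1.277, 1.164, 1.277]
force: [-0.6, 0.9, 3.5]
finger_gap: -0.0001
```

Call:
arm_command(commands="0.04 0 0 0 0 0;0 0 0 0 0 0")

```text
time: 17.4
eef_pos: [0.4862, -0.3088, 0.1342]
eef_rot: [-1.277, 1.164, 1.277]
force: [0.2, 0.4, 3.2]
finger_gap: -0.0001
```

Call:
arm_command(commands="0.04 0 0 0 0 0;0 0 0 0 0 0")

```text
time: 17.6
eef_pos: [0.4862, -0.3088, 0.1334]
eef_rot: [-1.277, 1.164, 1.277]
force: [0.7, 0.2, 3.9]
finger_gap: 0.0004
```

Call:
arm_command(commands="0.04 0 0 0 0 0;0 0 0 0 0 0")

```text
time: 17.8
eef_pos: [0.4862, -0.3088, 0.1326]
eef_rot: [-1.277, 1.164, 1.277]
force: [-0.1, 1.0, 3.0]
finger_gap: 0.0001
```

Call:
arm_command(commands="0.04 0 0 0 0 0;0 0 0 0 0 0")

```text
time: 18.0
eef_pos: [0.4862, -0.3089, 0.1318]
eef_rot: [-1.277, 1.164, 1.277]
force: [-0.2, 1.0, 4.2]
finger_gap: 0.0001
```

Call:
arm_command(commands="0.04 0 0 0 0 0;0 0 0 0 0 0")

```text
time: 18.2
eef_pos: [0.4862, -0.3088, 0.131]
eef_rot: [-1.277, 1.164, 1.277]
force: [-0.3, 2.4, 3.7]
finger_gap: 0.0003
```

Call:
arm_command(commands="0.04 0 0 0 0 0;0 0 0 0 0 0")

```text
time: 18.4
eef_pos: [0.4862, -0.3088, 0.1302]
eef_rot: [-1.277, 1.164, 1.277]
force: [-0.4, 1.4, 3.6]
finger_gap: -0.0001
```

Call:
arm_command(commands="0.04 0 0 0 0 0;0 0 0 0 0 0")

```text
time: 18.6
eef_pos: [0.4862, -0.3088, 0.1294]
eef_rot: [-1.277, 1.164, 1.277]
force: [-0.8, 1.2, 4.4]
finger_gap: 0.0005
```

Call:
arm_command(commands="0.04 0 0 0 0 0;0 0 0 0 0 0")

```text
time: 18.8
eef_pos: [0.4862, -0.3088, 0.1286]
eef_rot: [-1.277, 1.164, 1.277]
force: [0.3, 0.8, 4.7]
finger_gap: -0.0003
```

Call:
arm_command(commands="0.04 0 0 0 0 0;0 0 0 0 0 0")

```text
time: 19.0
eef_pos: [0.4862, -0.3088, 0.1278]
eef_rot: [-1.277, 1.164, 1.277]
force: [-0.3, 1.5, 4.5]
finger_gap: 0.0001
```

Call:
arm_command(commands="0.04 0 0 0 0 0;0 0 0 0 0 0")

```text
time: 19.2
eef_pos: [0.4862, -0.3088, 0.127]
eef_rot: [-1.277, 1.164, 1.277]
force: [0.8, 1.4, 3.8]
finger_gap: 0.0003
```

Call:
arm_command(commands="0.04 0 0 0 0 0;0 0 0 0 0 0")

```text
time: 19.4
eef_pos: [0.4863, -0.309, 0.1266]
eef_rot: [-1.277, 1.164, 1.276]
force: [0.0, 0.3, 6.4]
finger_gap: -0.0
```

Call:
arm_command(commands="0.04 0 0 0 0 0;0 0 0 0 0 0")

```text
time: 19.6
eef_pos: [0.4864, -0.3091, 0.1261]
eef_rot: [-1.278, 1.164, 1.276]
force: [-1.9, 1.4, 8.9]
finger_gap: 0.0002
```

Call:
arm_command(commands="0.04 0 0 0 0 0;0 0 0 0 0 0")

```text
time: 19.8
eef_pos: [0.4866, -0.3092, 0.1258]
eef_rot: [-1.278, 1.164, 1.276]
force: [-1.3, 1.9, 11.2]
finger_gap: -0.0001
```

The pawl's resistance begins at about 20 mm of drop. Smaller steps now.

Call:
arm_command(commands="0.03 0 0 0 0 0;0 0 0 0 0 0")

```text
time: 20.0
eef_pos: [0.4867, -0.3093, 0.1256]
eef_rot: [-1.279, 1.164, 1.276]
force: [-2.0, 2.6, 13.3]
finger_gap: 0.0001
```

Call:
arm_command(commands="0.02 0 0 0 0 0;0 0 0 0 0 0")

```text
time: 20.2
eef_pos: [0.4865, -0.3089, 0.1245]
eef_rot: [-1.278, 1.164, 1.276]
force: [-0.4, 0.8, 5.0]
finger_gap: -0.0002
```

The force dropped from 13 N to 5 N: that's the click, at z of about 0.1254. It needs about 1.5 mm more to catch.

Call:
arm_command(commands="0.03 0 0 0 0 0;0 0 0 0 0 0")

```text
time: 20.4
eef_pos: [0.4863, -0.3089, 0.1232]
eef_rot: [-1.277, 1.164, 1.276]
force: [0.2, 1.6, 4.9]
finger_gap: -0.0001
```

Call:
arm_command(commands="0.02 0 0 0 0 0;0 0 0 0 0 0")

```text
time: 20.6
eef_pos: [0.4863, -0.3089, 0.1228]
eef_rot: [-1.277, 1.164, 1.277]
force: [0.9, 0.4, 4.7]
finger_gap: 0.0001
```

Call:
arm_command(commands="-0.05 0 0 0 0 0;0 0 0 0 0 0")

```text
time: 20.8
eef_pos: [0.4863, -0.3089, 0.1239]
eef_rot: [-1.277, 1.164, 1.277]
force: [1.0, 1.5, 5.4]
finger_gap: -0.0001
```

Call:
arm_command(commands="-0.05 0 0 0 0 0;0 0 0 0 0 0")

```text
time: 21.0
eef_pos: [0.486, -0.3088, 0.1245]
eef_rot: [-1.276, 1.164, 1.277]
force: [0.4, 0.3, 1.8]
finger_gap: -0.0003
```

Call:
arm_command(commands="-0.05 0 0 0 0 0;0 0 0 0 0 0")

```text
time: 21.2
eef_pos: [0.4857, -0.3087, 0.1253]
eef_rot: [-1.276, 1.165, 1.278]
force: [1.1, 0.0, 0.8]
finger_gap: -0.0003
```

Force falls to zero on backing off, so it's caught. I'll retract clear.

Call:
arm_command(commands="-0.5 0 0 0 0 0;-1 0 0 0 0 0;-1 0 0 0 0 0;-1 0 0.5 0 0 0;0 0 1 0 0 0")

```text
time: 21.7
eef_pos: [0.4849, -0.28, 0.1991]
eef_rot: [-1.28, 1.163, 1.272]
force: [-0.3, 0.5, -0.1]
finger_gap: 0.0004
```

Call:
arm_command(commands="0 0 1 0 0 0;0 0 1 0 0 0;0 0 1 0 0 0;0 0 1 0 0 0;0 0 1 0 0 0")

```text
time: 22.2
eef_pos: [0.474, -0.1787, 0.1964]
eef_rot: [-1.277, 1.164, 1.276]
force: [1.0, -0.4, -0.1]
finger_gap: 0.0003
```

Run:
```python
from h import *
plan([.47,-.157,.2])
a=eyes.get_image("side"); save(a,"s9",(200,130,320,240),6)
b=eyes.get_image("top"); save(b,"t9",(180,130,340,240),5)
for l in["timer","kit_bottle","slides"]:
    for p in (a,b):
        r=find_in(l,p); print(l,[(np.round(x["location"],4).tolist(),round(x["score"],2)) for x in r[:1]])
```

```text
t 22.2 pos [ 0.474  -0.1787  0.1964] F [ 0.98 -0.37 -0.05] gap 0.0003 q [ 0.028  0.108 -0.405  0.    -1.058  0.064]
tool y heading deg -174.73 x axis [ 3.e-04 -1.e-04 -1.e+00]
shift units total [-0.182  0.102  1.098] world d [-0.004   0.0217  0.0036]
timer [([0.4716, -0.0084, 0.016], 0.89)]
timer [([0.4868, -0.3077, 0.1224], 0.56)]
kit_bottle [([0.5184, -0.4453, 0.0789], 0.9)]
kit_bottle []
slides [([0.4564, 0.1041, 0.0286], 0.88)]
slides []
```

View pics/s9.png

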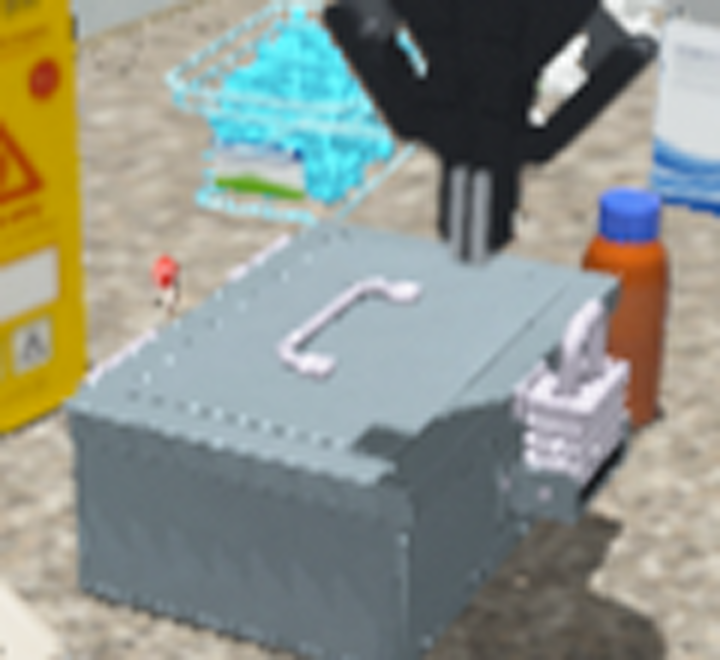

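View pics/t9.png

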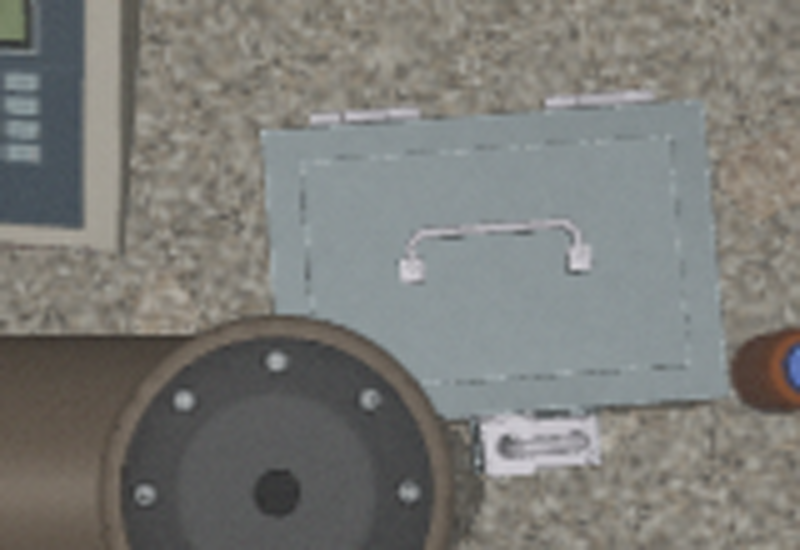

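In the side view the crown has sunk from row 255 to about row 300 and stays there with nothing touching it. The lid is flat and the bottle is at the same pixels as before. I'm handing in.

```bash
python3 -c "
from h import *
print(arm.job_done())"
```

```text
the job is handed in; nothing more can be done
None
```

The reagent box is locked and the job is handed in, at about 22 s of the 72 s allowed. No verdict is reported back.

- **Lid:** I pushed it shut with closed fingers near its front edge, with a 23 N reading at the end. It lies flat in both camera views.
- **Shackle swing:** I gripped the crown lightly and swung it about 63° over the strap hole. The top view put it within about 0.01 rad of the box's axis.
- **Click:** I pressed the crown down in steps of about 1 mm or less. The force rose to about 13 N at roughly 21 mm of drop, then fell to 5 N. I went about 2.5 mm past that, at about 5 N and without feeling the floor.
- **Caught:** when I backed off, the force fell to near zero. The last pictures show the shackle staying down with the robot clear of everything.
- **Other items:** the side view finds the timer, bottle and slides within about 5 mm of their first positions, which is close to measurement error.

In the last top picture the network missed the bottle and the slides and reported a false timer on the shackle. The check on those three therefore rests on the side view only. The maximum force on the shackle is taken from the wrist readings between steps, so a brief peak between readings would not show.

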